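# Cover the pot and hold the meal carrier's gate open

## Task

Put the loose lid on the pot so that it sits level and fully down, leaving the pot standing where it is. Then, on the meal carrier, squeeze the safety catch fully together, after it squeeze the main catch fully together, swing the gate past its half-open detent, and finish holding it wide open, about square to its closed position, so that the pot can be slid in: keep hold of the gate at the end, because it swings back if let go. Leave the mug, the jar and the small bowl alone.

Things in the scene. Friction and masses are not known exactly. Their poses are not given: they have to be found in the camera images.
- pot: Open steel pot standing on the counter: 80 mm high, outer diameter 120 mm, wall 3 mm, 0.9 kg. Two loop handles on its +y and -y sides, 62 mm up and reaching 82 mm from its axis. Origin: centre of its underside, z up.
- pot_rim (a point): Centre of the pot's mouth, at rim height (80 mm above the pot's underside). Inner diameter 114 mm.
- lid: Loose steel lid lying right way up. Origin: centre of its underside, z up. Below, a round plug 6 mm deep (94 mm across at the bottom, 104 mm at the top) that drops into the pot; then a disc 128 mm across that rests on the rim, upper face 12 mm above the origin. Black upright round knob, 24 mm diameter, 12 to 42 mm above the origin. 0.2 kg. Seated, the origin is 6 mm below the rim.
- carrier: Grey meal carrier, a box fixed to the counter: 270 mm long (its x), 220 mm deep (its y), flat roof 170 mm up. Origin: centre of its underside, z up. The gate shuts its +y face. Two metal catches on the roof: each is a fixed upright lug and a parallel sliding tab, slabs 10 mm thick, 30 mm wide, 30 mm high above the roof. Safety catch: at the gate's free end, mid-roof; main catch: beside the gate.
- safety_squeeze (a point): Middle of the safety catch as it will be when squeezed, 22 mm above the roof; axes as the carrier's. Fixed lug on the -y side (outer face 13 mm away), sliding tab on the +y side (outer face 29 mm away when out, 13 mm when squeezed). Squeeze along y, from above; 35 mm clear outside both faces. A flat bar 8 mm high runs from the tab along +x and blocks the main catch until this one is squeezed.
- main_squeeze (a point): Middle of the main catch as it will be when squeezed, 22 mm above the roof; axes as the carrier's. Fixed lug on the -x side (outer face 12 mm away), sliding tab on the +x side (outer face 28 mm away when out, 12 mm when squeezed). Squeeze along x, from above; 35 mm clear outside both faces. Its claw, up to 14 mm above the roof, reaches over the gate's top edge and holds it shut.
- safety_catch (a joint): Travel of the safety catch's sliding tab: 0 = out (starts within 2 mm of it), 0.016 m = squeezed fully against its stop. Moves towards the carrier's -y. About 5 N of friction, no spring: it stays where it is left.
- main_catch (a joint): Travel of the main catch's sliding tab: 0 = out, locking the gate; 0.016 m = squeezed fully, gate free. Moves towards the carrier's -x. About 5 N of friction, no spring. Cannot move until the safety catch is squeezed.
- gate (a joint): Gate angle: 0 shut, 1.57 square to that, 1.75 stop. Opens clockwise seen from above: shut, it points from the hinge along the carrier's -x; open, along +y. A spring pulls it shut (0.3 N m/rad, damping 0.2 N m s/rad; about 3 N at the peg when wide). A detent resists from about 0.4 to 1.0 rad (up to 4 N more at the peg); let go beyond it, the gate swings slowly back and rests against it, near 0.9.
- gate_hinge (a point): On the carrier, axes as the carrier's: the gate's upright hinge axis at roof height (170 mm above the counter). The gate panel is 12 mm thick and reaches 215 mm from the axis.
- gate_peg (a point): Centre of the top of the upright round metal peg on the gate, by which it is pulled: 14 mm diameter, top 55 mm above the carrier's roof, standing 59 mm above the gate's top edge, 150 mm from the hinge axis. The fingers can pinch it from above and keep their orientation while the peg turns between them.
- mug: White mug, 90 mm high, a bystander. Origin: centre of its underside.
- jar: Jar with a lid, 110 mm high, a bystander. Origin: centre of its underside.
- salt_bowl: Small white bowl, 80 mm across and 35 mm high, a bystander. Origin: centre of its underside.
Mind the look-alikes: they are no part of the job. What is shaped like the lid but red or yellow is not meant.

How it is judged (in metres and radians):
On the way, in this order (a step that is already met when the one before it is completed fails the run):
1. the lid is seated level on the pot and let go (horizontal distance between lid and pot_rim below 0.009 m and z of lid in the frame of pot_rim between -0.01 and -0.003 m and angle between each of lid, pot's own z axis and vertical below 0.06 rad and not (contact force between the fingers and lid above 0.2 N)), for 0.3 s.
2. the safety catch is squeezed while the main catch is still out (value of joint safety_catch above 0.013 m and value of joint main_catch below 0.006 m), for 0.1 s.
3. the main catch is squeezed while the gate is still shut (value of joint safety_catch above 0.012 m and value of joint main_catch above 0.013 m and value of joint gate below 0.15 rad), for 0.1 s.
4. the gate is swung past its detent (value of joint gate above 1.05 rad), for 0.1 s.
At the end, for the whole second after the job is handed in: Gate held still by the fingers (over 1 N) beyond 1.35 rad; both catches squeezed in by over 12 mm; lid on the pot, untouched, within 9 mm of centre, origin 3 to 10 mm below the rim, level within 0.06 rad; pot upright within 30 mm of its start (all of step 1 and value of joint gate above 1.35 rad and velocity of joint gate between -0.1 and 0.1 rad/s and contact force between the fingers and gate above 1 N and value of joint each of safety_catch, main_catch above 0.012 m and distance of pot from where it was at the start of the episode below 0.03 m); the arm keeps its last pose, push and grip.
It fails at once if the pot is shifted by more than 40 mm (distance of pot from where it was at the start of the episode above 0.04 m).
It fails at once if the mug is disturbed (moved by more than 30 mm) (distance of mug from where it was at the start of the episode above 0.03 m).
It fails at once if the jar is disturbed (moved by more than 30 mm) (distance of jar from where it was at the start of the episode above 0.03 m).
It fails at once if the small bowl is disturbed (moved by more than 30 mm) (distance of salt_bowl from where it was at the start of the episode above 0.03 m).
It also fails if it takes over 69 s, if anything falls off the work surface, if the arm or the gripper's body presses on something with over 40 N, if the wrist force passes 120 N, or if a joint passes its speed limit or range.

## Robot

A 6-joint arm with a two-finger parallel gripper is mounted at the origin on the work surface. World frame = base frame: x ahead of the robot, y to its left, z up, the work surface at z = 0. Lengths are in m, angles in degrees, forces in N, time in s.
With the tool pointing down it reaches from about 0.4 to 0.825 m from the base axis. Payload 7 kg.
Tool frame: the origin (TCP) lies midway between the tips of the shut fingers; the grasp point (between the pads) lies 19 mm behind it; z points along the fingers, y is the line along which they close (so a half turn about z gives the same grasp; the last joint's range is limited). The gripper opens to 88 mm and grips with 3 to 60 N. Pads are 19 mm wide; open, the fingers measure 130 mm over their backs; the gripper's body (78 mm by 193 mm) begins 47 mm behind the grasp point.
Start: joints at [-49.441, 20.546, 0.682, 0, -70.136, -16.507], TCP at [0.275, -0.616, 0.227] pointing down, gripper open.
Joint ranges: [-176.03, 176.03], [-82.01, 121.73], [-58.28, 71.71], [-173.87, 95.51], [-174.79, -0.11], [-173.66, 173.66]. Speed limits (degrees/s): [136.94, 136.94, 172.46, 180, 180, 180].

## Interface

Orientations are given as [roll, pitch, yaw] about the fixed x, y, z axes, in that order (R = Rz(yaw) Ry(pitch) Rx(roll)).
In Python, from plant import ctrl gives the robot as it stands. The module is installed in compiled form; this text tells all that it offers.
- The arm moves only by the tool play_rows, never from a script. Its argument "commands" is a list that holds one entry, the list of rows, each a list of 7 numbers: the turn, a rotation vector about the tool's x, y, z in rad, then the shift along the tool's x, y, z in cm, then the finger opening in cm, from 0 to 8.76. In form: [[[ax, ay, az, x, y, z, grip], ...]]. A call has 1 to 8 rows; each row is the pose to reach, as a shift and turn from the pose commanded when the call began, along the tool's axes at that moment; what a row does not reach only later rows make up. A row lasts 1/12 s, in which the tool goes at most 41.7 mm and 7.16 degrees, less where a joint would pass 70% of its speed; a pose out of reach is approached as far as the arm can. A call with a gripper value outside its range is refused whole. The fingers move at their own pace and stop on an object; the grip force is fixed at half the most. Time passes only in rows, so rows that repeat a pose let the fingers close. It gives the time, the measured TCP pose, the force, the opening and the grip force at its end, in the units of the state.
- ctrl.get_obs(): the state, without advancing time (a new reading comes with each control period).
- ctrl.snapshot(name): name is "side" or "top" or "wrist"; returns a dict with "color" (400x640x3 uint8, red, green, blue), "camera_matrix" (3x3 intrinsics, pixels), "k1" (the pictures are not rectified: a ray, as slopes to the right and down, at radius r is drawn at 1 + k1 r^2 times it, then the intrinsics apply), "origin" and "rotation" of the camera in the world; the wrist camera has in their place "hand_eye" (4x4, takes a point from camera to tool coordinates, whose origin is the TCP and whose axes are the flange's). Camera axes: x right, y down, z forward; pixel columns grow to the right and rows downward; lengths in m; the calibration is good to about 2 mm. A picture is of the moment at which its call begins: read the wrist's pose just before it. There is no depth.
- ctrl.close_job(): hands the job in; it is judged then, once.
Trained networks look in a picture, given as the dict that the camera call returned (one of the last four; its "shot" number tells which), for a name from the list of things; names that differ only in an ending like _2 or _b are one class to them, and where a whole thing is asked for, a point or a joint stands for the part that bears it (a point fixed in the world has none). Each returns a list of dicts, best first, with "conf" (0 to 1); they miss things now and then, are a little off and sometimes report something else, mostly with a low value. They report only what shows in the picture. A call takes as long as a camera call. They do not tell look-alikes from the thing itself.
- ctrl.find_in(picture, name): "bbox" ([left, top, width, height] in pixels, round what is visible of it).
The state is a dict: "clock": time; "joint_pos": joint angles; "qvel": joint speeds; "tau": joint torques, N m; "tool_pos": TCP position; "orientation": TCP orientation; "force": force on the tool from outside, world axes, zero at the start; "moment": the same for the moment, N m; "opening": finger opening in m; "gripper_force": force on a finger pad.
Only numpy, scipy, OpenCV 4.12 (cv2) and the standard library are available. Lean on these libraries where they do the work, as an engineer would, in place of code of your own. Each camera call takes 0.05 s, during which the arm holds its last target. There are 200 camera calls.

## Working session

There is one attempt and no reset: what is moved stays moved. The work goes in short steps, Python scripts to look and compute and a tool call to move; the robot and the scene stay as the last step left them, time stands still between calls to the robot, and variables do not carry over. Pictures are saved under pics/ and viewed, at most 10 in all, crops included, and the job is handed in when it is done.

Besides the shell and the picture viewer there is one more tool, called after "Call:" as name([rows], argument=value, ...), one row to a line, values as JSON. play_rows: Moves the arm, as the interface text tells. Its arguments: {"type":"object","properties":{"commands":{"type":"array","items":{"type":"array","items":{"type":"array","items":{"type":"number"}}}}},"required":["commands"]}

```bash
mkdir -p pics; cat > h.py <<'E'
import numpy as np, cv2, json
from scipy.spatial.transform import Rotation as R
from plant import ctrl
def snap(name):
    o=ctrl.get_obs(); s=ctrl.snapshot(name)
    if 'hand_eye' in s:
        T=np.eye(4);T[:3,:3]=R.from_euler('xyz',o['orientation'],degrees=True).as_matrix();T[:3,3]=o['tool_pos']
        M=T@np.array(s['hand_eye']); s['origin']=M[:3,3]; s['rotation']=M[:3,:3]
    return s
def save(s,n): cv2.imwrite(f'pics/{n}.png',np.ascontiguousarray(s['color'][:,:,::-1]))
def proj(s,P):
    p=(np.atleast_2d(P)-np.array(s['origin']))@np.array(s['rotation'])
    q=p[:,:2]/p[:,2:]; r2=(q**2).sum(1,keepdims=True); q=q*(1+s['k1']*r2)
    K=np.array(s['camera_matrix']); return q*[K[0,0],K[1,1]]+[K[0,2],K[1,2]]
def ray(s,px):
    K=np.array(s['camera_matrix']); d=(np.array(px,float)-[K[0,2],K[1,2]])/[K[0,0],K[1,1]]
    q=d.copy()
    for _ in range(30): q=d/(1+s['k1']*(q@q))
    return np.array(s['rotation'])@np.r_[q,1]
def atz(s,px,z):
    d=ray(s,px); o=np.array(s['origin']); return o+d*(z-o[2])/d[2]
E
python3 - <<'E'
from h import *
print(ctrl.get_obs())
ims=[]
for n in ['side','top','wrist']:
    s=snap(n); save(s,n+'0'); print(n,s['k1'],np.round(s['origin'],3),np.round(s['rotation'],3).tolist(),np.array(s['camera_matrix']).tolist())
    for k in ['pot','lid','carrier','mug','jar','salt_bowl','safety_catch','main_catch','gate','gate_peg']:
        print(k,[(np.round(d['bbox']).tolist(),round(d['conf'],2)) for d in ctrl.find_in(s,k)][:4])
E
```

```text
{'clock': 0.0, 'joint_pos': array([-4.94410048e+01,  2.05905882e+01,  6.34620958e-01, -2.14109679e-02,
       -7.01357880e+01, -1.65064631e+01]), 'qvel': array([-0.04632144, -0.03420126,  0.09855309, -0.01846349,  0.08564637,
       -0.05411144]), 'tau': array([ 3.24252669e-04, -5.82723498e+01,  2.93041545e+01,  6.99675098e+00,
        6.74502837e-03, -2.27330665e-04]), 'tool_pos': array([ 0.27489331, -0.61595634,  0.22563462]), 'orientation': array([ 1.79906307e+02, -6.77424398e-03, -1.55954754e+02]), 'force': array([1.16026183, 0.39466868, 1.19595026]), 'moment': array([-0.03346012, -0.01237078,  0.01427317]), 'gripper_force': 0.0, 'opening': 0.08761758504779506}
side 0.04063558025752015 [-0.394  1.027  1.711] [-140.881, -0.175, -134.634] [[517.8543190735674, 0.0, 320.95398746541815], [0.0, 517.8543190735674, 202.11441678720408], [0.0, 0.0, 1.0]]
pot [([254.0, 217.0, 31.0, 33.0], 0.84)]
lid [([220.0, 248.0, 30.0, 28.0], 0.97), ([305.0, 290.0, 36.0, 31.0], 0.96), ([242.0, 276.0, 33.0, 33.0], 0.93), ([282.0, 251.0, 32.0, 27.0], 0.67)]
carrier [([333.0, 128.0, 75.0, 84.0], 0.85)]
mug 
[... 887 characters left out ...]
t_bowl [([316.0, 245.0, 21.0, 21.0], 0.83), ([375.0, 160.0, 77.0, 90.0], 0.22)]
safety_catch [([410.0, 200.0, 6.0, 33.0], 0.69), ([318.0, 121.0, 35.0, 32.0], 0.33)]
main_catch [([375.0, 194.0, 40.0, 7.0], 0.69)]
gate [([371.0, 162.0, 21.0, 70.0], 0.6)]
gate_peg [([373.0, 161.0, 20.0, 76.0], 0.95)]
wrist 0.013138023949112131 [ 0.205 -0.647  0.385] [[-0.408, 0.877, 0.254], [0.913, 0.392, 0.114], [0.0, 0.278, -0.961]] [[277.42410228621884, 0.0, 316.72914093105425], [0.0, 277.42410228621884, 199.36243892401393], [0.0, 0.0, 1.0]]
pot []
lid []
carrier [([418.0, 381.0, 13.0, 16.0], 0.43)]
mug []
jar []
salt_bowl [([417.0, 378.0, 18.0, 20.0], 0.33)]
safety_catch []
main_catch []
gate []
gate_peg []
```

```bash
python3 - <<'E'
t=open('h.py').read().replace("    return s\n","    elif np.ndim(s['rotation'])==1: s['rotation']=R.from_euler('xyz',s['rotation'],degrees=True).as_matrix()\n    return s\n",1)
open('h.py','w').write(t)
from h import *
a=cv2.imread('pics/top0.png')[100:330,140:480]; cv2.imwrite('pics/topc.png',cv2.resize(a,(800,541),interpolation=cv2.INTER_CUBIC))
a=cv2.imread('pics/side0.png')[105:335,205:425]; cv2.imwrite('pics/sidec.png',cv2.resize(a,(574,600),interpolation=cv2.INTER_CUBIC))
E
```

```text
(no output)
```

View pics/topc.png

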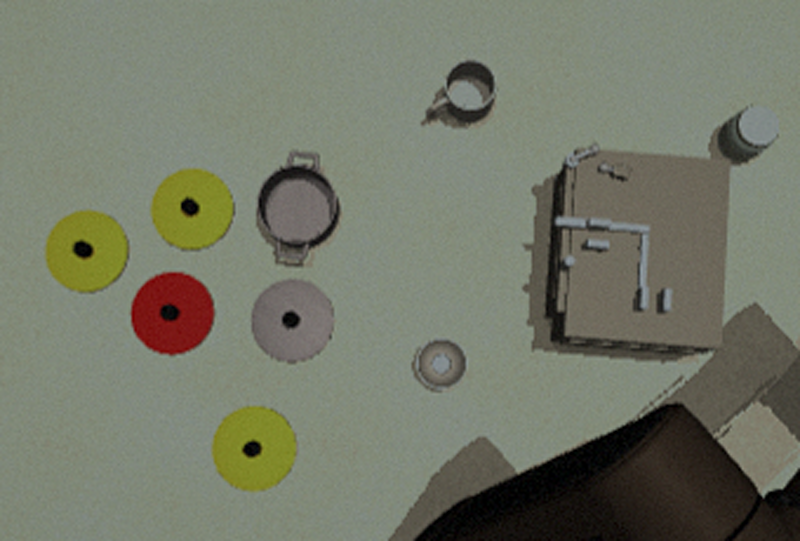

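View pics/sidec.png

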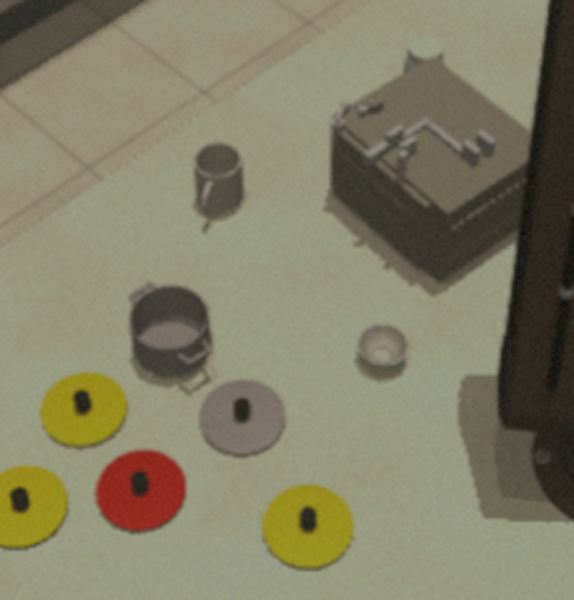

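```bash
python3 - <<'E'
from h import *
t=snap('top'); 
T=lambda x,y:(140+x*.425,100+y*.425)
for n,p,z in [('lid disc',(291,320),.012),('pot rim',(299,207),.08),('mug',(470,88),.09),('jar',(755,128),.11),('bowl',(440,364),.035),('peg',(569,262),.225),('hinge',(574,156),.17),('saf lug top',(666,299),.2),('saf tab top',(642,298),.2),('main lug',(597,245),.2),('main tab',(600,223),.2),('roof +x-y',(731,158),.17),('roof -x-y',(721,346),.17),('roof -x+y',(565,336),.17),('roof+x+y',(575,152),.17)]:
    print(n,np.round(atz(t,T(*p),z),3))
s=snap('side');S=lambda x,y:(205+x*220/574,105+y*230/600)
for n,p,z in [('knob',(242,410),.03),('lid disc',(242,417),.012),('pot rim',(171,320),.08)]: print('side',n,np.round(atz(s,S(*p),z),3))
E
```

```text
lid disc [0.428 0.333 0.012]
pot rim [0.594 0.315 0.08 ]
mug [0.773 0.057 0.09 ]
jar [ 0.705 -0.365  0.11 ]
bowl [0.36  0.104 0.035]
peg [ 0.493 -0.069  0.225]
hinge [ 0.652 -0.087  0.17 ]
saf lug top [ 0.444 -0.205  0.2  ]
saf tab top [ 0.445 -0.172  0.2  ]
main lug [ 0.519 -0.112  0.2  ]
main tab [ 0.55  -0.117  0.2  ]
roof +x-y [ 0.648 -0.31   0.17 ]
roof -x-y [ 0.38  -0.286  0.17 ]
roof -x+y [ 0.395 -0.069  0.17 ]
roof+x+y [ 0.657 -0.088  0.17 ]
side knob [0.427 0.334 0.03 ]
side lid disc [0.427 0.335 0.012]
side pot rim [0.592 0.322 0.08 ]
```

The top view (full-image pixels) shows four lid-shaped things. Yellow at (176,206), (221,188) and (247,290), red at (212,233), and grey steel at (264,236). The grey one is the lid: bare steel with a black knob, and it shows the same in both enlarged crops. The carrier is to the right, with its gate facing +y and the hinge at the far +x end.

```bash
cat >> h.py <<'E'
import os
def state(): return json.load(open('st.json')) if os.path.exists('st.json') else [0.275,-0.616,0.227,-155.95]
def plan(*tg):
    c=state(); y=np.radians(c[3]); M=R.from_euler('xyz',[180,0,c[3]],degrees=True).as_matrix()
    for t in tg:
        d=np.round(M.T@(np.array(t[:3])-c[:3])*100,2); az=np.round(-np.radians(t[3]-c[3]),3)
        print('turn z',az,'shift',d.tolist(),'rows',round(max(np.linalg.norm(d)/4.17,abs(az)/.125),1))
        new=(M@d/100+c[:3]).tolist()+[c[3]-np.degrees(az)]
    json.dump(new,open('st.json','w'))
E
python3 - <<'E'
from h import *
plan((.5,-.3,.33,-155.95))
plan((.56,.1,.33,-155.95))
plan((.45,.334,.25,-155.95))
E
```

```text
turn z -0.0 shift [-33.42, 19.69, -10.3] rows 9.6
turn z -0.0 shift [-21.79, 34.08, 0.0] rows 9.7
turn z -0.0 shift [0.51, 25.85, 8.0] rows 6.5
```

Call:
play_rows([
  [[0, 0, 0, -16.71, 9.85, -5.15, 8.7], [0, 0, 0, -16.71, 9.85, -5.15, 8.7], [0, 0, 0, -16.71, 9.85, -5.15, 8.7], [0, 0, 0, -16.71, 9.85, -5.15, 8.7], [0, 0, 0, -16.71, 9.85, -5.15, 8.7]],
])

```text
clock: 2.17
tool_pos: [0.3887, -0.4565, 0.2792]
orientation: [-179.9, 0.0, -155.9]
force: [0.8, -1.4, -0.5]
opening: 0.087
gripper_force: 0.0
```

Call:
play_rows([
  [[0, 0, 0, -16.71, 9.84, -5.15, 8.7], [0, 0, 0, -16.71, 9.84, -5.15, 8.7], [0, 0, 0, -16.71, 9.84, -5.15, 8.7], [0, 0, 0, -16.71, 9.84, -5.15, 8.7], [0, 0, 0, -16.71, 9.84, -5.15, 8.7], [0, 0, 0, -16.71, 9.84, -5.15, 8.7], [0, 0, 0, -16.71, 9.84, -5.15, 8.7]],
])

```text
clock: 2.75
tool_pos: [0.5012, -0.2989, 0.3302]
orientation: [-180.0, 0.1, -155.8]
force: [0.1, 0.1, 0.0]
opening: 0.0871
gripper_force: 0.0
```

```bash
python3 - <<'E'
from h import *
o=ctrl.get_obs();print(o['tool_pos'],o['orientation'],o['clock'],o['joint_pos'])
s=snap('wrist');save(s,'wA')
import pickle;s.pop('shot',None);pickle.dump(s,open('wA.pkl','wb'))
cv2.imwrite('pics/wA2.png',cv2.resize(cv2.imread('pics/wA.png'),(800,500)))
E
```

```text
[ 0.50123408 -0.29886002  0.33016412] [-1.79958700e+02  5.76646443e-02 -1.55762218e+02] 2.75 [-1.16177542e+01  9.07405595e+00 -1.44868653e+00 -3.08535357e-04
 -7.94063294e+01 -5.41444276e+01]
```

View pics/wA2.png

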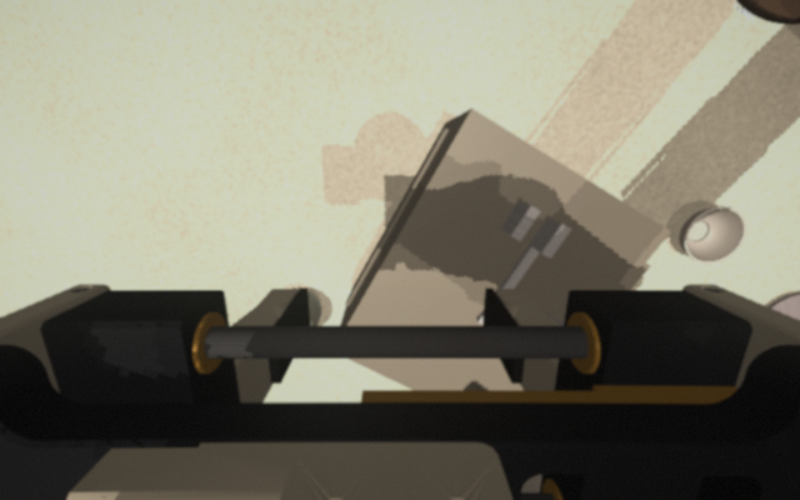

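The carrier is seen from above at z 0.33. The safety catch lug and tab are at about (522,218) and (552,237) in this view, and the gripper hides the rest. Next I go to a viewpoint beyond the pot, so that pot and lid both lie in front of the camera.

```bash
rm st.json; python3 - <<'E'
from h import *
json.dump([.5,-.3,.33,-155.95],open('st.json','w'))
plan((.57,.04,.31,-155.95))
plan((.65,.365,.29,-155.95))
E
```

```text
turn z -0.0 shift [-20.25, 28.2, 2.0] rows 8.3
turn z -0.0 shift [-20.55, 26.41, 2.0] rows 8.0
```

Call:
play_rows([
  [[0, 0, 0, -15, 20, 1, 8.7], [0, 0, 0, -15, 20, 1, 8.7], [0, 0, 0, -15, 20, 1, 8.7], [0, 0, 0, -15, 20, 1, 8.7], [0, 0, 0, -15, 20, 1, 8.7], [0, 0, 0, -15, 20, 1, 8.7], [0, 0, 0, -15, 20, 1, 8.7]],
])

```text
clock: 3.38
tool_pos: [0.5561, -0.0525, 0.3184]
orientation: [179.9, -0.0, -155.8]
force: [-0.5, -1.1, -0.1]
opening: 0.087
gripper_force: 0.0
```

Call:
play_rows([
  [[0, 0, 0, -15, 20, 1, 8.7], [0, 0, 0, -15, 20, 1, 8.7], [0, 0, 0, -15, 20, 1, 8.7], [0, 0, 0, -15, 20, 1, 8.7], [0, 0, 0, -15, 20, 1, 8.7], [0, 0, 0, -15, 20, 1, 8.7], [0, 0, 0, -15, 20, 1, 8.7]],
])

```text
clock: 3.97
tool_pos: [0.6119, 0.1914, 0.307]
orientation: [180.0, -0.1, -155.8]
force: [0.4, -1.3, -1.1]
opening: 0.0872
gripper_force: 0.0
```

Call:
play_rows([
  [[0, 0, 0, -10.8, 14.6, 2, 8.7], [0, 0, 0, -10.8, 14.6, 2, 8.7], [0, 0, 0, -10.8, 14.6, 2, 8.7], [0, 0, 0, -10.8, 14.6, 2, 8.7], [0, 0, 0, -10.8, 14.6, 2, 8.7], [0, 0, 0, -10.8, 14.6, 2, 8.7], [0, 0, 0, -10.8, 14.6, 2, 8.7]],
])

```text
clock: 4.55
tool_pos: [0.6504, 0.3639, 0.2875]
orientation: [-179.9, -0.2, -156.0]
force: [0.2, -1.4, 1.6]
opening: 0.0873
gripper_force: 0.0
```

```bash
python3 - <<'E'
from h import *
import pickle
o=ctrl.get_obs();print(o['tool_pos'],o['orientation'],o['clock'],o['joint_pos'])
s=snap('wrist');save(s,'wB')
for k in ['pot','lid']: print(k,[(np.round(d['bbox']).tolist(),round(d['conf'],2)) for d in ctrl.find_in(s,k)][:5])
t=snap('top');save(t,'tB');pickle.dump((s,t),open('wB.pkl','wb'))
c=lambda n,P:print(n,proj(s,P).round())
c('lid',[.428,.333,.012]);c('pot',[.594,.317,.08]); c('knob',[.428,.333,.042])
cv2.imwrite('pics/wB2.png',cv2.resize(cv2.imread('pics/wB.png'),(800,500)))
E
```

```text
[0.65040707 0.36393173 0.28750058] [-1.79942676e+02 -1.62343941e-01 -1.55957863e+02] 4.55 [ 4.41405253e+01  2.59956264e+01  1.68122397e+01 -1.97792779e-03
 -8.09887696e+01 -1.10097994e+02]
pot [([258.0, 63.0, 90.0, 125.0], 0.96)]
lid [([469.0, 138.0, 86.0, 79.0], 0.95), ([363.0, 134.0, 81.0, 77.0], 0.7), ([427.0, 32.0, 92.0, 94.0], 0.69)]
lid [[363.  12.]]
pot [[301. 124.]]
knob [[366.   3.]]
```

View pics/wB2.png

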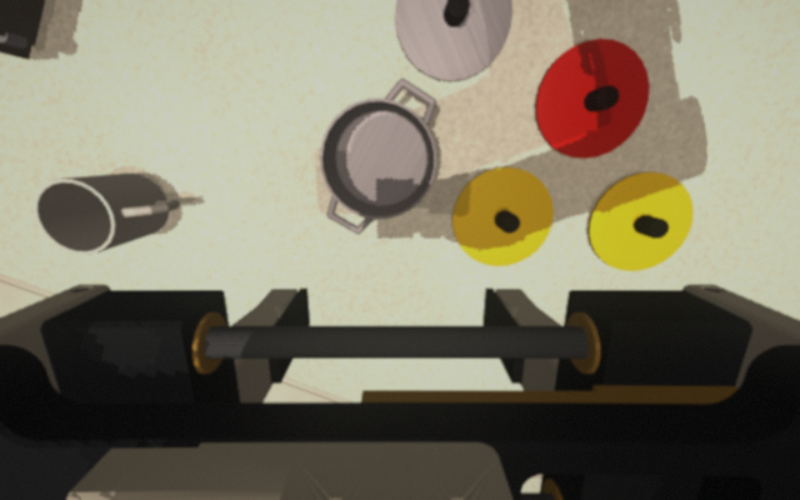

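The wrist view shows the pot rim centred near (380,157), the grey lid's disc near (453,25) with its knob at (456,12), and the mug on the left. I'll fit the known circles to the image edges in both views.

```bash
cat > fit.py <<'E'
from h import *
import pickle
from scipy.optimize import minimize
def gradim(s,sig):
    g=cv2.GaussianBlur(s['color'],(0,0),sig).astype(float)
    gx=cv2.Sobel(g,cv2.CV_64F,1,0);gy=cv2.Sobel(g,cv2.CV_64F,0,1); return np.sqrt((gx**2+gy**2).sum(2)).astype(np.float32)
def score(G,s,pts):
    p=proj(s,pts); ok=(p[:,0]>2)&(p[:,0]<637)&(p[:,1]>2)&(p[:,1]<397)
    v=cv2.remap(G,p[ok].astype(np.float32)[:,None],None,cv2.INTER_LINEAR); return np.minimum(v,np.percentile(G,99)).sum()/len(p)
a=np.linspace(0,2*np.pi,180)
def circ(x,y,z,r): return np.c_[x+r*np.cos(a),y+r*np.sin(a),0*a+z]
def fit(s,x0,circs,span=.012,sig=1.):
    G=gradim(s,sig); best=max(((sum(score(G,s,circ(x0[0]+i,x0[1]+j,z,r)) for z,r in circs),x0[0]+i,x0[1]+j) for i in np.arange(-span,span+.0001,.0005) for j in np.arange(-span,span+.0001,.0005)))
    return np.round(best,4)
E
python3 - <<'E'
from fit import *
s,t=pickle.load(open('wB.pkl','rb'))
print('pot wrist',fit(s,(.594,.317),[(.08,.06),(.08,.057)]),fit(s,(.594,.317),[(.08,.06)]))
print('pot top',fit(t,(.594,.317),[(.08,.06),(.08,.057)]))
print('lid wrist',fit(s,(.428,.333),[(.012,.064)]),'top',fit(t,(.428,.333),[(.012,.064)]),fit(t,(.428,.333),[(.012,.064),(.042,.012)]))
b=proj(s,fit(s,(.594,.317),[(.08,.06)])[1:].tolist()+[.08]);print(b)
E
```

```text
pot wrist [4.747563e+02 5.990000e-01 3.215000e-01] [241.4228   0.5975   0.324 ]
pot top [4.521705e+02 6.010000e-01 3.205000e-01]
lid wrist [96.4837  0.43    0.333 ] top [117.2451   0.43     0.33  ] [4.812912e+02 4.300000e-01 3.300000e-01]
[[304.90020047 129.13028151]]
```

```bash
python3 - <<'E'
from h import *
o=ctrl.get_obs();print(o['tool_pos'],o['orientation'])
json.dump([.6500,.3648,.29,-155.95],open('st.json','w'))
plan((.43,.332,.09,-155.95))
E
```

```text
[0.65047464 0.36280813 0.29030648] [ 1.79993792e+02  4.13947863e-02 -1.56044005e+02]
turn z -0.0 shift [21.43, 5.97, 20.0] rows 7.2
```

Call:
play_rows([
  [[0, 0, 0, 21.4, 6, 20, 8.7], [0, 0, 0, 21.4, 6, 20, 8.7], [0, 0, 0, 21.4, 6, 20, 8.7], [0, 0, 0, 21.4, 6, 20, 8.7], [0, 0, 0, 21.4, 6, 20, 8.7], [0, 0, 0, 21.4, 6, 20, 8.7], [0, 0, 0, 21.4, 6, 20, 8.7], [0, 0, 0, 21.4, 6, 20, 8.7]],
])

```text
clock: 5.42
tool_pos: [0.4247, 0.3271, 0.0861]
orientation: [-179.9, -0.4, -156.0]
force: [-0.1, -0.3, 0.4]
opening: 0.0866
gripper_force: 0.0
```

```bash
python3 - <<'E'
from h import *
for _ in range(4):
    o=ctrl.get_obs();print(o['tool_pos'],o['orientation'],o['clock']); t=snap('top')
save(t,'tC'); cv2.imwrite('pics/tCc.png',cv2.resize(cv2.imread('pics/tC.png')[150:310,160:360],(600,480),interpolation=cv2.INTER_CUBIC))
E
```

```text
[0.42471089 0.32708299 0.08609083] [-179.88778005   -0.37661086 -156.04745345] 5.4167
[0.42626976 0.32842745 0.08733316] [-179.90150365   -0.26830837 -155.96963756] 5.4667
[0.42876711 0.33038631 0.08929295] [-1.79953561e+02 -8.08783616e-02 -1.55909753e+02] 5.5167
[0.43049874 0.33185998 0.0905344 ] [ 1.79985880e+02  6.72410502e-02 -1.55910330e+02] 5.5667
```

View pics/tCc.png

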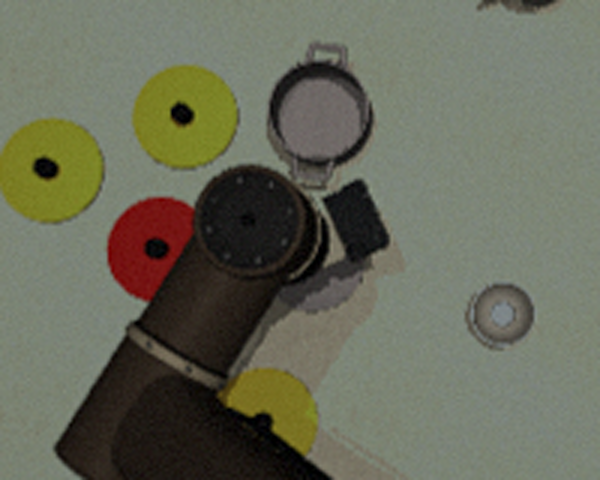

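The hand hovers over the grey lid, and its disc shows just under the gripper at about (330,290). I'll descend and squeeze the knob, then open, turn and squeeze again so that it centres in both directions.

Call:
play_rows([
  [[0, 0, 0, 0, 0, 3.5, 8.7], [0, 0, 0, 0, 0, 5.5, 8.7], [0, 0, 0, 0, 0, 7.1, 8.7], [0, 0, 0, 0, 0, 7.1, 8.7], [0, 0, 0, 0, 0, 7.1, 0], [0, 0, 0, 0, 0, 7.1, 0], [0, 0, 0, 0, 0, 7.1, 0], [0, 0, 0, 0, 0, 7.1, 0]],
])

```text
clock: 6.28
tool_pos: [0.431, 0.3329, 0.0199]
orientation: [179.9, 0.1, -156.0]
force: [0.4, -0.1, 0.3]
opening: 0.0657
gripper_force: 0.0
```

Call:
play_rows([
  [[0, 0, 0, 0, 0, 0, 0], [0, 0, 0, 0, 0, 0, 0], [0, 0, 0, 0, 0, 0, 0]],
])

```text
clock: 6.53
tool_pos: [0.4303, 0.3323, 0.019]
orientation: [180.0, 0.0, -155.9]
force: [0.4, 0.1, -0.2]
opening: 0.0462
gripper_force: 0.0
```

Call:
play_rows([
  [[0, 0, 0, 0, 0, 0, 0], [0, 0, 0, 0, 0, 0, 0], [0, 0, 0, 0, 0, 0, 0], [0, 0, 0, 0, 0, 0, 0], [0, 0, 0, 0, 0, 0, 0]],
])

```text
clock: 6.95
tool_pos: [0.4302, 0.3322, 0.0185]
orientation: [180.0, 0.0, -155.9]
force: [-0.0, 1.1, 0.5]
opening: 0.0233
gripper_force: 30.0
```

Call:
play_rows([
  [[0, 0, 0, 0, 0, 0, 4], [0, 0, 0, 0, 0, 0, 4], [0, 0, -0.12, 0, 0, 0, 4], [0, 0, -0.24, 0, 0, 0, 4], [0, 0, -0.36, 0, 0, 0, 4], [0, 0, -0.48, 0, 0, 0, 4], [0, 0, -0.6, 0, 0, 0, 4], [0, 0, -0.6, 0, 0, 0, 4]],
])

```text
clock: 7.62
tool_pos: [0.4302, 0.332, 0.0185]
orientation: [-180.0, -0.0, -121.3]
force: [0.9, 0.3, 0.9]
opening: 0.0399
gripper_force: 0.0
```

Call:
play_rows([
  [[0, 0, -0.12, 0, 0, 0, 4], [0, 0, -0.24, 0, 0, 0, 4], [0, 0, -0.36, 0, 0, 0, 4], [0, 0, -0.48, 0, 0, 0, 4], [0, 0, -0.6, 0, 0, 0, 4], [0, 0, -0.6, 0, 0, 0, 0], [0, 0, -0.6, 0, 0, 0, 0], [0, 0, -0.6, 0, 0, 0, 0]],
])

```text
clock: 8.28
tool_pos: [0.4302, 0.332, 0.0185]
orientation: [180.0, -0.0, -87.5]
force: [-0.1, 0.3, -0.5]
opening: 0.0252
gripper_force: 0.0
```

Call:
play_rows([
  [[0, 0, 0, 0, 0, 0, 0], [0, 0, 0, 0, 0, 0, 0], [0, 0, 0, 0, 0, 0, 0]],
])

```text
clock: 8.53
tool_pos: [0.4301, 0.332, 0.0185]
orientation: [180.0, -0.0, -87.3]
force: [-0.6, 0.3, -1.4]
opening: 0.0233
gripper_force: 30.0
```

```bash
python3 - <<'E'
from h import *
json.dump([.43,.332,.0185,-87.2],open('st.json','w'))
plan((.43,.332,.1385,-87.2),(.599,.321,.1385,-87.2))
E
```

```text
turn z -0.0 shift [0.0, 0.0, -12.0] rows 2.9
turn z -0.0 shift [1.92, -16.83, -12.0] rows 5.0
```

Call:
play_rows([
  [[0, 0, 0, 0, 0, -3, 0], [0, 0, 0, 0, 0, -7, 0], [0, 0, 0, 0, 0, -11, 0], [0, 0, 0, 0.3, -2.5, -12, 0], [0, 0, 0, 0.6, -5.5, -12, 0], [0, 0, 0, 1, -9, -12, 0], [0, 0, 0, 1.4, -12.5, -12, 0], [0, 0, 0, 1.8, -15.5, -12, 0]],
])

```text
clock: 9.2
tool_pos: [0.5875, 0.3214, 0.1382]
orientation: [180.0, -0.0, -87.3]
force: [-0.2, 1.4, -2.2]
opening: 0.023
gripper_force: 30.0
```

Call:
play_rows([
  [[0, 0, 0, 0.12, -1.33, 0, 0], [0, 0, 0, 0.12, -1.33, 0, 0], [0, 0, 0, 0.12, -1.33, 0, 0]],
])

```text
clock: 9.45
tool_pos: [0.5992, 0.3203, 0.1371]
orientation: [179.9, -0.1, -87.3]
force: [-0.6, 0.6, -2.6]
opening: 0.0232
gripper_force: 30.0
```

```bash
python3 - <<'E'
from h import *
for n in ['top','side']:
    s=snap(n); save(s,n+'D'); 
    if n=='side': cv2.imwrite('pics/sD.png',cv2.resize(cv2.imread('pics/sideD.png')[180:280,200:340],(700,500),interpolation=cv2.INTER_CUBIC))
o=ctrl.get_obs();print(o['tool_pos'],o['orientation'],o['clock'],o['force'],o['opening'],o['gripper_force'])
E
```

```text
[0.59832934 0.32088554 0.13793923] [ 1.79929106e+02 -3.43082893e-02 -8.72279893e+01] 9.55 [-0.60587682  0.1471385  -3.40530047] 0.023209635053850146 29.999307990074158
```

View pics/sD.png

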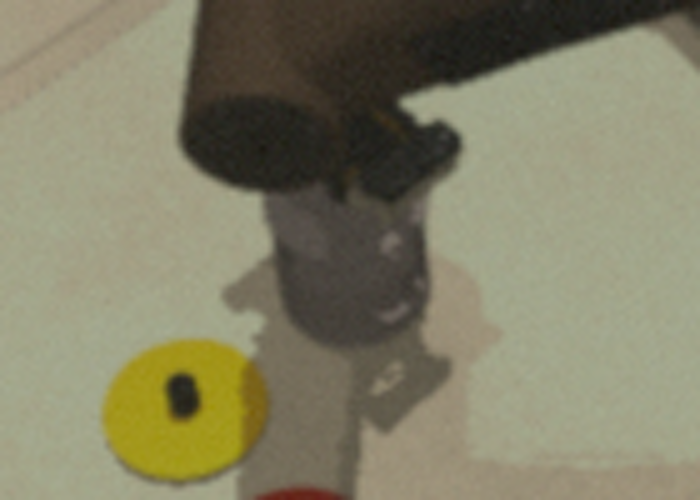

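The lid hangs level over the pot, at about (345,205). I'll lower it gently.

Call:
play_rows([
  [[0, 0, 0, 0, 0, 1, 0], [0, 0, 0, 0, 0, 2, 0], [0, 0, 0, 0, 0, 2.8, 0], [0, 0, 0, 0, 0, 3.4, 0], [0, 0, 0, 0, 0, 3.9, 0], [0, 0, 0, 0, 0, 4.3, 0], [0, 0, 0, 0, 0, 4.5, 0], [0, 0, 0, 0, 0, 4.5, 0]],
])

```text
clock: 10.22
tool_pos: [0.5991, 0.3211, 0.0931]
orientation: [180.0, -0.0, -87.2]
force: [0.1, 0.7, -3.0]
opening: 0.0233
gripper_force: 30.0
```

Call:
play_rows([
  [[0, 0, 0, 0, 0, 0.1, 0], [0, 0, 0, 0, 0, 0.1, 0], [0, 0, 0, 0, 0, 0.1, 5], [0, 0, 0, 0, 0, 0.1, 5], [0, 0, 0, 0, 0, 0.1, 5], [0, 0, 0, 0, 0, 0.1, 5], [0, 0, 0, 0, 0, -2, 6], [0, 0, 0, 0, 0, -5, 6]],
])

```text
clock: 10.88
tool_pos: [0.5976, 0.32, 0.141]
orientation: [179.7, -0.2, -87.2]
force: [0.2, 1.1, -0.7]
opening: 0.0567
gripper_force: 0.0
```

Call:
play_rows([
  [[0, 0, 0, 0, 0, -4, 8], [0, 0, 0, 0, 0, -8, 8], [0, 0, 0, 0, 0, -12, 8], [0, 0, 0, 0, 0, -14, 8]],
])

```text
clock: 11.22
tool_pos: [0.6007, 0.3216, 0.2902]
orientation: [-179.6, 0.2, -87.2]
force: [1.3, 0.4, 1.0]
opening: 0.0782
gripper_force: 0.0
```

```bash
python3 - <<'E'
from h import *
json.dump([.599,.321,.2835,-87.2],open('st.json','w'))
plan((.53,.05,.32,-94.9))
E
```

```text
turn z 0.134 shift [26.73, 8.22, -3.65] rows 6.8
```

Call:
play_rows([
  [[0, 0, 0.02, 4, 1.2, -0.6, 8.7], [0, 0, 0.04, 8, 2.5, -1.2, 8.7], [0, 0, 0.06, 12, 3.7, -1.8, 8.7], [0, 0, 0.08, 16, 5, -2.4, 8.7], [0, 0, 0.1, 20, 6.2, -3, 8.7], [0, 0, 0.12, 24, 7.5, -3.5, 8.7], [0, 0, 0.134, 26.7, 8.2, -3.6, 8.7], [0, 0, 0.134, 26.7, 8.2, -3.6, 8.7]],
])

```text
clock: 11.88
tool_pos: [0.529, 0.0462, 0.3216]
orientation: [-179.9, 0.0, -95.1]
force: [1.0, 0.9, 0.2]
opening: 0.087
gripper_force: 0.0
```

```bash
python3 - <<'E'
from fit import *
t=snap('top');snap('side');t=snap('top');s0=snap('side')
s=snap('wrist'); o=ctrl.get_obs();print(o['tool_pos'],o['orientation'],o['clock'])
save(t,'tE');save(s,'wE');pickle.dump((s,t,s0),open('wE.pkl','wb'))
print('lid on pot top',fit(t,(.599,.321),[(.086,.064)]),fit(t,(.599,.321),[(.116,.012)]))
print('side',fit(s0,(.599,.321),[(.086,.064)]),fit(s0,(.599,.321),[(.116,.012)]))
a=cv2.resize(s['color'][:250,100:540,::-1],(800,455),interpolation=cv2.INTER_CUBIC)
cv2.imwrite('pics/wE2.png',a)
E
```

```text
[0.53060355 0.05115541 0.31941824] [ 1.79992596e+02  6.23719750e-03 -9.48343441e+01] 12.1333
lid on pot top [88.9707  0.6005  0.3215] [3.202479e+02 5.990000e-01 3.200000e-01]
side [157.6076   0.601    0.322 ] [263.6724   0.587    0.3315]
```

View pics/wE2.png

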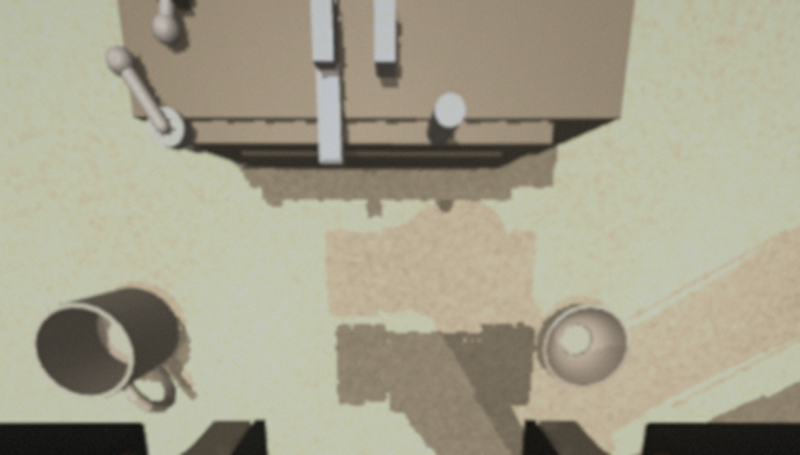

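Both views put the lid's disc at (0.6005, 0.3215), at seated height. In this view the peg top is at (450,105), the main catch tab and lug at the top near (322,30) and (385,30), and the mug at (85,350). I'll move closer so that the whole roof is in view.

Call:
play_rows([
  [[0, 0, 0, 4, 0, 0, 8.7], [0, 0, 0, 8, 0, 0, 8.7], [0, 0, 0, 12, 0, 0, 8.7], [0, 0, 0, 14, 0, 0, 8.7], [0, 0, 0, 14, 0, 0, 8.7], [0, 0, 0, 14, 0, 0, 8.7]],
])

```text
clock: 12.63
tool_pos: [0.5188, -0.0891, 0.3191]
orientation: [180.0, -0.0, -94.9]
force: [0.7, -0.4, -0.2]
opening: 0.087
gripper_force: 0.0
```

```bash
python3 - <<'E'
from fit import *
snap('top');snap('top');snap('top')
s=snap('wrist'); o=ctrl.get_obs();print(o['tool_pos'],o['orientation'],o['clock'])
save(s,'wF');pickle.dump(s,open('wF.pkl','wb'))
a=cv2.resize(s['color'][20:270,100:540,::-1],(800,455),interpolation=cv2.INTER_CUBIC)
cv2.imwrite('pics/wF2.png',a)
E
```

```text
[ 0.51886801 -0.08778685  0.31928013] [ 1.79973799e+02  2.09885638e-03 -9.47742292e+01] 12.8333
```

View pics/wF2.png

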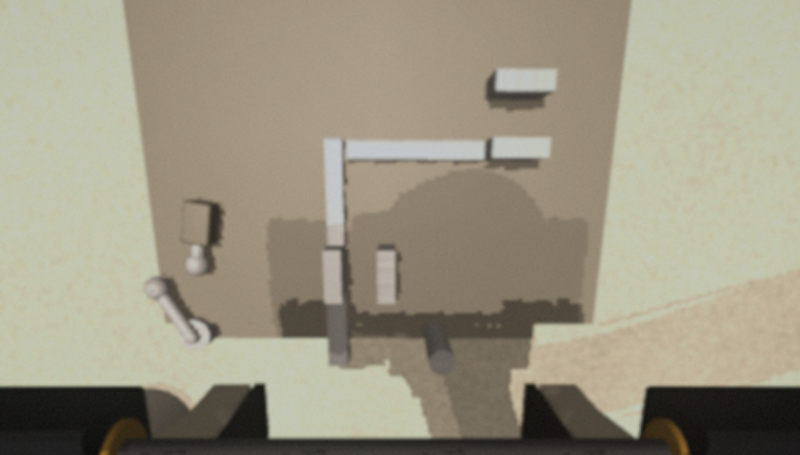

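Enlarged wrist view: the safety lug's top is at (526,81) and its tab at (521,148). The main tab is at (333,276), the main lug at (386,276), and the peg top at (440,363). The roof's +y edge is near row 337.

```bash
python3 - <<'E'
from fit import *
s=pickle.load(open('wF.pkl','rb'))
F=lambda x,y:(100+x*.55,20+y*250/455)
P={}
for n,p,z in [('slug',(526,80.5),.2),('slugL',(497,80),.2),('slugR',(557,80),.2),('stab',(521,148),.2),('stabL',(491,148),.2),('stabR',(551,148),.2),('mlug',(386.5,277),.2),('mlugT',(386.5,250),.2),('mlugB',(386.5,304),.2),('mtab',(332.5,277),.2),('mtabT',(332.5,250),.2),('mtabB',(332.5,303),.2),('peg',(440,362),.225),('roofL1',(126,0),.17),('roofL2',(158,300),.17),('roofR1',(631,0),.17),('roofR2',(594,322),.17),('edge1',(220,337),.17),('edge2',(310,337),.17)]:
    P[n]=atz(s,F(*p),z); print(n,np.round(P[n][:2],4))
an=lambda a,b:np.degrees(np.arctan2(*(P[b]-P[a])[[1,0]]))
print('yaw L/R/x', an('roofL1','roofL2')-90,an('roofR1','roofR2')-90,an('slugR','slugL'),an('stabR','stabL'),an('mlugT','mlugB')-90,an('mtabT','mtabB')-90)
s1=pickle.load(open('wE.pkl','rb'))[0]
print('peg E',atz(s1,(100+450*.55,105*250/455),.225),fit(s1,(.493,-.069),[]) if 0 else '')
a_=fit(s1,tuple(P['peg'][:2]),[(.225,.007)],.01,.7);print(a_, fit(s,tuple(P['peg'][:2]),[(.225,.007)],.01,.7))
E
```

```text
slug [ 0.4414 -0.2048]
slugL [ 0.4559 -0.2063]
slugR [ 0.426  -0.2037]
stab [ 0.4442 -0.1732]
stabL [ 0.4597 -0.1745]
stabR [ 0.4288 -0.1719]
mlug [ 0.5196 -0.1117]
mlugT [ 0.5183 -0.1266]
mlugB [ 0.5209 -0.0963]
mtab [ 0.5496 -0.1142]
mtabT [ 0.5478 -0.129 ]
mtabB [ 0.5513 -0.0994]
peg [ 0.4945 -0.0684]
roofL1 [ 0.6452 -0.2653]
roofL2 [ 0.6636 -0.1034]
roofR1 [ 0.3782 -0.2434]
roofR2 [ 0.3923 -0.0665]
edge1 [ 0.6296 -0.0764]
edge2 [ 0.5725 -0.0716]
yaw L/R/x -6.491712476987814 -4.564614629109997 -4.907672535197264 -4.865893462781135 -4.985168982006627 -6.70782900479351
peg E [ 0.49348697 -0.07021866  0.225     ] 
[ 2.779177e+02  4.940000e-01 -6.840000e-02] [ 9.95801e+01  4.95500e-01 -7.84000e-02]
```

```bash
python3 - <<'E'
from h import *
o=ctrl.get_obs();print(o['tool_pos'],o['orientation'])
json.dump([.518,-.0895,.3195,-94.88],open('st.json','w'))
plan((.4428,-.1888,.2500,-139.9))
plan((.4428,-.1888,.2500,-185))
plan((.4428,-.1888,.176,-185))
plan((.4420,-.1983,.176,-185))
E
```

```text
[ 0.51886801 -0.08778685  0.31928013] [ 1.79973799e+02  2.09885638e-03 -9.47742292e+01]
turn z 0.786 shift [10.53, 6.65, 6.95] rows 6.3
turn z 0.787 shift [0.0, -0.0, -0.0] rows 6.3
turn z -0.0 shift [-0.0, -0.0, 7.4] rows 1.8
turn z -0.0 shift [-0.01, -0.96, -0.0] rows 0.2
```

Call:
play_rows([
  [[0, 0, 0.12, 3, 2, 1, 6.2], [0, 0, 0.24, 6, 4, 2, 6.2], [0, 0, 0.36, 8.5, 5.5, 4, 6.2], [0, 0, 0.48, 10.53, 6.65, 5.5, 6.2], [0, 0, 0.6, 10.53, 6.65, 6.95, 6.2], [0, 0, 0.7, 10.53, 6.65, 6.95, 6.2], [0, 0, 0.786, 10.53, 6.65, 6.95, 6.2]],
])

```text
clock: 13.42
tool_pos: [0.4429, -0.1878, 0.2492]
orientation: [179.9, -0.1, -140.2]
force: [-0.9, 0.5, 0.8]
opening: 0.062
gripper_force: 0.0
```

Call:
play_rows([
  [[0, 0, 0.12, 0, 0, 0, 6.2], [0, 0, 0.24, 0, 0, 0, 6.2], [0, 0, 0.36, 0, 0, 0, 6.2], [0, 0, 0.48, 0, 0, 0, 6.2], [0, 0, 0.6, 0, 0, 0, 6.2], [0, 0, 0.7, 0, 0, 0, 6.2], [0, 0, 0.787, 0, 0, 0, 6.2], [0, 0, 0.787, 0, 0, 0, 6.2]],
])

```text
clock: 14.08
tool_pos: [0.4438, -0.1874, 0.2501]
orientation: [180.0, 0.0, 174.9]
force: [-0.0, -0.5, -0.3]
opening: 0.0622
gripper_force: 0.0
```

Call:
play_rows([
  [[0, 0, 0, 0, 0, 0, 6.2], [0, 0, 0, 0, 0, 0, 6.2]],
])

```text
clock: 14.25
tool_pos: [0.4436, -0.1878, 0.2501]
orientation: [-180.0, 0.0, 175.2]
force: [0.0, 0.2, 0.1]
opening: 0.0617
gripper_force: 0.0
```

Call:
play_rows([
  [[0, 0, 0, 0, 0, 2, 6.2], [0, 0, 0, 0, 0, 4, 6.2], [0, 0, 0, 0, 0, 5.5, 6.2], [0, 0, 0, 0, 0, 6.5, 6.2], [0, 0, 0, 0, 0, 7.2, 6.2], [0, 0, 0, 0, 0, 7.4, 6.2], [0, 0, 0, 0, 0, 7.4, 6.2]],
])

```text
clock: 14.83
tool_pos: [0.4434, -0.1883, 0.176]
orientation: [-180.0, -0.0, 175.0]
force: [0.0, -0.6, 0.7]
opening: 0.0618
gripper_force: 0.0
```

Call:
play_rows([
  [[0, 0, 0, 0, -0.5, 0, 6.2], [0, 0, 0, 0, -1.05, 0, 6.2], [0, 0, 0, 0, -1.05, 0, 6.2], [0, 0, 0, 0, -1.05, 0, 0], [0, 0, 0, 0, -1.05, 0, 0], [0, 0, 0, 0, -1.05, 0, 0], [0, 0, 0, 0, -1.05, 0, 0], [0, 0, 0, 0, -1.05, 0, 0]],
])

```text
clock: 15.5
tool_pos: [0.4429, -0.1982, 0.1766]
orientation: [180.0, 0.1, 175.0]
force: [-0.9, 5.2, 4.5]
opening: 0.0344
gripper_force: 2.6
```

Call:
play_rows([
  [[0, 0, 0, 0, 0, 0, 0], [0, 0, 0, 0, 0, 0, 0], [0, 0, 0, 0, 0, 0, 0]],
])

```text
clock: 15.75
tool_pos: [0.443, -0.1974, 0.1766]
orientation: [179.9, 0.1, 175.0]
force: [0.2, 10.3, 5.6]
opening: 0.0255
gripper_force: 30.0
```

The opening is 25.5 mm against the 26 mm expected when shut, so the safety catch is fully squeezed. Next is the main catch.

```bash
python3 - <<'E'
from h import *
json.dump([.4419,-.1993,.25,-185],open('st.json','w'))
plan((.5339,-.114,.25,-140))
plan((.5339,-.114,.25,-95))
E
```

```text
turn z -0.785 shift [-8.42, 9.3, 0.0] rows 6.3
turn z -0.786 shift [-0.0, -0.0, -0.0] rows 6.3
```

Call:
play_rows([
  [[0, 0, 0, 0, 0, 0, 5], [0, 0, 0, 0, 0, 0, 5], [0, 0, 0, 0, 0, 0, 5], [0, 0, 0, 0, 0, 0, 5], [0, 0, 0, 0, 0, -2, 6], [0, 0, 0, 0, 0, -5, 6], [0, 0, 0, 0, 0, -7.4, 6], [0, 0, 0, 0, 0, -7.4, 6]],
])

```text
clock: 16.42
tool_pos: [0.4447, -0.1998, 0.255]
orientation: [-179.9, 0.4, 175.0]
force: [0.8, -0.5, 0.2]
opening: 0.0595
gripper_force: 0.0
```

Call:
play_rows([
  [[0, 0, -0.12, -1.5, 1.7, 0, 6.2], [0, 0, -0.24, -3, 3.4, 0, 6.2], [0, 0, -0.36, -4.5, 5, 0, 6.2], [0, 0, -0.48, -6, 6.7, 0, 6.2], [0, 0, -0.6, -7.2, 8, 0, 6.2], [0, 0, -0.7, -8.42, 9.3, 0, 6.2], [0, 0, -0.785, -8.42, 9.3, 0, 6.2], [0, 0, -0.785, -8.42, 9.3, 0, 6.2]],
])

```text
clock: 17.08
tool_pos: [0.5348, -0.113, 0.2493]
orientation: [180.0, -0.1, -139.8]
force: [-0.9, 0.4, -0.4]
opening: 0.0622
gripper_force: 0.0
```

Call:
play_rows([
  [[0, 0, -0.12, 0, 0, 0, 6.2], [0, 0, -0.24, 0, 0, 0, 6.2], [0, 0, -0.36, 0, 0, 0, 6.2], [0, 0, -0.48, 0, 0, 0, 6.2], [0, 0, -0.6, 0, 0, 0, 6.2], [0, 0, -0.7, 0, 0, 0, 6.2], [0, 0, -0.786, 0, 0, 0, 6.2], [0, 0, -0.786, 0, 0, 0, 6.2]],
])

```text
clock: 17.75
tool_pos: [0.5339, -0.114, 0.25]
orientation: [180.0, -0.0, -95.0]
force: [-0.5, 0.3, -0.5]
opening: 0.0619
gripper_force: 0.0
```

Call:
play_rows([
  [[0, 0, 0, 0, 0, 0, 6.2], [0, 0, 0, 0, 0, 0, 6.2], [0, 0, 0, 0, 0, 0, 6.2]],
])

```text
clock: 18.0
tool_pos: [0.5343, -0.1137, 0.25]
orientation: [180.0, -0.0, -95.2]
force: [-0.5, -0.3, 0.6]
opening: 0.0621
gripper_force: 0.0
```

Call:
play_rows([
  [[0, 0, 0, 0, 0, 2, 6.2], [0, 0, 0, 0, 0, 4, 6.2], [0, 0, 0, 0, 0, 5.5, 6.2], [0, 0, 0, 0, 0, 6.5, 6.2], [0, 0, 0, 0, 0, 7.2, 6.2], [0, 0, 0, 0, 0, 7.4, 6.2], [0, 0, 0, 0, 0, 7.4, 6.2]],
])

```text
clock: 18.58
tool_pos: [0.5345, -0.1135, 0.176]
orientation: [180.0, -0.0, -95.0]
force: [-0.8, -0.4, 1.3]
opening: 0.0621
gripper_force: 0.0
```

Call:
play_rows([
  [[0, 0, 0, 0, 0.5, 0, 6.2], [0, 0, 0, 0, 0.92, 0, 6.2], [0, 0, 0, 0, 0.92, 0, 6.2], [0, 0, 0, 0, 0.92, 0, 0], [0, 0, 0, 0, 0.92, 0, 0], [0, 0, 0, 0, 0.92, 0, 0], [0, 0, 0, 0, 0.92, 0, 0], [0, 0, 0, 0, 0.92, 0, 0]],
])

```text
clock: 19.25
tool_pos: [0.5269, -0.1127, 0.1769]
orientation: [-179.8, -0.0, -95.0]
force: [5.3, -2.0, -1.4]
opening: 0.0341
gripper_force: 2.6
```

Call:
play_rows([
  [[0, 0, 0, 0, 0, 0, 0], [0, 0, 0, 0, 0, 0, 0], [0, 0, 0, 0, 0, 0, 0], [0, 0, 0, 0, 0, 0, 0]],
])

```text
clock: 19.58
tool_pos: [0.5283, -0.1128, 0.1772]
orientation: [-179.7, -0.0, -94.9]
force: [9.9, -3.7, -4.3]
opening: 0.0232
gripper_force: 30.0
```

The main catch is fully squeezed too, at 23.2 mm open. I'll release it, lift and go to the peg.

```bash
python3 - <<'E'
from h import *
json.dump([.5247,-.1132,.25,-95],open('st.json','w'))
plan((.4935,-.0695,.25,-95))
E
```

```text
turn z -0.0 shift [-4.08, 3.49, 0.0] rows 1.3
```

Call:
play_rows([
  [[0, 0, 0, 0, 0, 0, 5], [0, 0, 0, 0, 0, 0, 5], [0, 0, 0, 0, 0, 0, 5], [0, 0, 0, 0, 0, 0, 5], [0, 0, 0, 0, 0, -2, 5], [0, 0, 0, 0, 0, -5, 5], [0, 0, 0, 0, 0, -7.4, 5], [0, 0, 0, 0, 0, -7.4, 5]],
])

```text
clock: 20.25
tool_pos: [0.5274, -0.113, 0.2553]
orientation: [-179.6, -0.0, -94.9]
force: [0.4, -0.0, 0.6]
opening: 0.0497
gripper_force: 0.0
```

Call:
play_rows([
  [[0, 0, 0, -2, 1.7, 0, 5], [0, 0, 0, -4.08, 3.49, 0, 5], [0, 0, 0, -4.08, 3.49, 0, 5], [0, 0, 0, -4.08, 3.49, 0, 5], [0, 0, 0, -4.08, 3.49, 0, 5]],
])

```text
clock: 20.67
tool_pos: [0.494, -0.0689, 0.2502]
orientation: [-180.0, 0.0, -94.9]
force: [0.1, 0.3, -0.4]
opening: 0.0501
gripper_force: 0.0
```

Call:
play_rows([
  [[0, 0, 0, 0, 0, 2, 5], [0, 0, 0, 0, 0, 4, 5], [0, 0, 0, 0, 0, 5.3, 5], [0, 0, 0, 0, 0, 5.8, 5], [0, 0, 0, 0, 0, 5.8, 5], [0, 0, 0, 0, 0, 5.8, 0], [0, 0, 0, 0, 0, 5.8, 0], [0, 0, 0, 0, 0, 5.8, 0]],
])

```text
clock: 21.33
tool_pos: [0.4947, -0.069, 0.193]
orientation: [-179.9, 0.0, -95.0]
force: [0.3, 0.5, -0.7]
opening: 0.0355
gripper_force: 0.0
```

Call:
play_rows([
  [[0, 0, 0, 0, 0, 0, 0], [0, 0, 0, 0, 0, 0, 0], [0, 0, 0, 0, 0, 0, 0], [0, 0, 0, 0, 0, 0, 0], [0, 0, 0, 0, 0, 0, 0]],
])

```text
clock: 21.75
tool_pos: [0.4953, -0.0687, 0.1925]
orientation: [-179.9, 0.0, -95.0]
force: [4.7, -0.3, -2.4]
opening: 0.0133
gripper_force: 30.0
```

```bash
python3 - <<'E'
from h import *
H=np.array([.6434,-.0820]);M=R.from_euler('xyz',[180,0,-95],degrees=True).as_matrix()
p=lambda th:H+.15*np.array([np.cos(np.radians(175)-th),np.sin(np.radians(175)-th)])
for i in range(28):
    th=i*.058; d=p(th)-p(0); print(i,round(th,3),np.round(M.T@np.r_[d,0]*100,1)[:2], end=' | ')
E
```

```text
0 0.0 [0. 0.] | 1 0.058 [-0.9 -0. ] | 2 0.116 [-1.7 -0.1] | 3 0.174 [-2.6 -0.2] | 4 0.232 [-3.4 -0.4] | 5 0.29 [-4.3 -0.6] | 6 0.348 [-5.1 -0.9] | 7 0.406 [-5.9 -1.2] | 8 0.464 [-6.7 -1.6] | 9 0.522 [-7.5 -2. ] | 10 0.58 [-8.2 -2.5] | 11 0.638 [-8.9 -3. ] | 12 0.696 [-9.6 -3.5] | 13 0.754 [-10.3  -4.1] | 14 0.812 [-10.9  -4.7] | 15 0.87 [-11.5  -5.3] | 16 0.928 [-12.  -6.] | 17 0.986 [-12.5  -6.7] | 18 1.044 [-13.   -7.5] | 19 1.102 [-13.4  -8.2] | 20 1.16 [-13.8  -9. ] | 21 1.218 [-14.1  -9.8] | 22 1.276 [-14.4 -10.6] | 23 1.334 [-14.6 -11.5] | 24 1.392 [-14.8 -12.3] | 25 1.45 [-14.9 -13.2] | 26 1.508 [-15.  -14.1] | 27 1.566 [-15.  -14.9] |
```

The peg is pinched at 13.3 mm open. I'll swing it in stages and watch the force.

Call:
play_rows([
  [[0, 0, 0, -0.4, 0, 0, 0], [0, 0, 0, -0.9, 0, 0, 0], [0, 0, 0, -1.7, -0.1, 0, 0], [0, 0, 0, -2.6, -0.2, 0, 0], [0, 0, 0, -3.4, -0.4, 0, 0], [0, 0, 0, -4.3, -0.6, 0, 0]],
])

```text
clock: 22.25
tool_pos: [0.5055, -0.0272, 0.1925]
orientation: [-179.8, -0.1, -95.0]
force: [12.6, -8.7, -9.5]
opening: 0.0133
gripper_force: 30.0
```

Call:
play_rows([
  [[0, 0, 0, -0.8, -0.45, 0, 0], [0, 0, 0, -1.6, -0.75, 0, 0], [0, 0, 0, -2.4, -1.15, 0, 0], [0, 0, 0, -3.2, -1.55, 0, 0], [0, 0, 0, -3.9, -2.05, 0, 0], [0, 0, 0, -4.6, -2.55, 0, 0], [0, 0, 0, -5.3, -3.05, 0, 0], [0, 0, 0, -6, -3.65, 0, 0]],
])

```text
clock: 22.92
tool_pos: [0.5437, 0.03, 0.1923]
orientation: [179.8, -0.1, -95.0]
force: [-7.0, -1.5, 7.4]
opening: 0.0133
gripper_force: 30.0
```

Call:
play_rows([
  [[0, 0, 0, -0.6, -0.6, 0, 0], [0, 0, 0, -1.2, -1.2, 0, 0], [0, 0, 0, -1.7, -1.9, 0, 0], [0, 0, 0, -2.2, -2.6, 0, 0], [0, 0, 0, -2.7, -3.4, 0, 0], [0, 0, 0, -3.1, -4.1, 0, 0], [0, 0, 0, -3.5, -4.9, 0, 0], [0, 0, 0, -3.8, -5.7, 0, 0]],
])

```text
clock: 23.58
tool_pos: [0.6046, 0.0655, 0.1922]
orientation: [179.9, 0.2, -95.0]
force: [-7.4, 6.9, 7.4]
opening: 0.0133
gripper_force: 30.0
```

Call:
play_rows([
  [[0, 0, 0, -0.3, -0.8, 0, 0], [0, 0, 0, -0.5, -1.7, 0, 0], [0, 0, 0, -0.7, -2.5, 0, 0], [0, 0, 0, -0.8, -3.4, 0, 0], [0, 0, 0, -0.8, -4.1, 0, 0], [0, 0, 0, -0.8, -4.1, 0, 0], [0, 0, 0, -0.8, -4.1, 0, 0], [0, 0, 0, -0.8, -4.1, 0, 0]],
])

```text
clock: 24.25
tool_pos: [0.647, 0.0701, 0.192]
orientation: [-180.0, 0.2, -94.9]
force: [-3.8, 8.1, 5.0]
opening: 0.0134
gripper_force: 30.0
```

```bash
python3 - <<'E'
from fit import *
t=snap('top');save(t,'tG');s=snap('side')
o=ctrl.get_obs();print(o['tool_pos'],o['orientation'],o['clock'],o['force'],o['opening'],o['gripper_force'])
print('lid',fit(t,(.599,.321),[(.086,.064)]),fit(t,(.599,.321),[(.116,.012)]),fit(s,(.599,.321),[(.086,.064)]))
cv2.imwrite('pics/tG2.png',cv2.resize(cv2.imread('pics/tG.png')[100:270,220:480],(800,523),interpolation=cv2.INTER_CUBIC))
E
```

```text
[0.64683503 0.07011979 0.19202673] [179.99424894   0.18059033 -94.92141705] 24.35 [-3.81334312  6.74688875  4.14355856] 0.01319020467755066 30.000661611557007
lid [66.775   0.589   0.3235] [88.1113  0.587   0.333 ] [138.5449   0.602    0.322 ]
```

View pics/tG2.png

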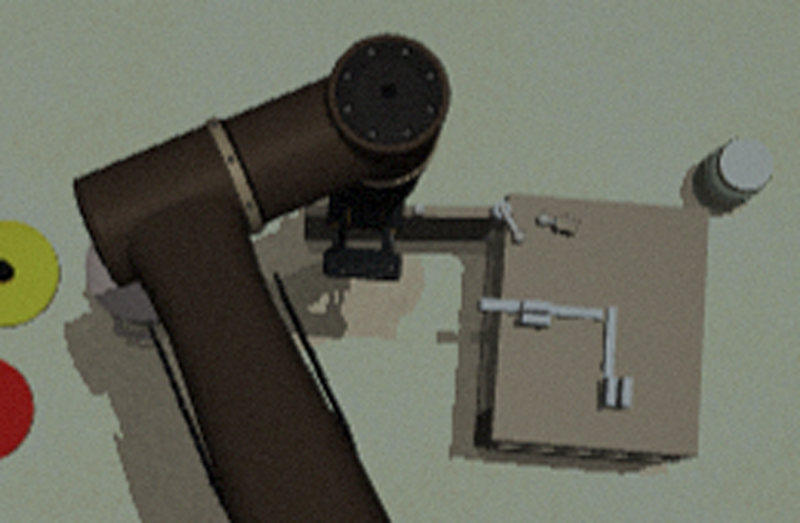

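The gate stands square to the carrier, held at the peg, and both catches show shut at (535,313) and (617,392). The side view still has the lid seated. Handing in.

```bash
python3 -c "
from plant import ctrl
print(ctrl.close_job())"
```

```text
the job is handed in; nothing more can be done
None
```

I handed the job in at about 24 s. The lid is seated on the pot, both catches are fully squeezed (safety first, then main), and the gate is held open, about square to shut, by the peg. The hand-in returned no verdict.

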